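# Slide a bottle tray over the gap and seat it on the loading deck

## Robot

A 6-joint arm with a two-finger parallel gripper is mounted at the origin on a cart in front of the work surface, level with it; the furniture and walls round the work are solid. World frame = base frame: x ahead of the robot, y to its left, z up, the work surface at z = 0. Lengths are in mm, angles in rad, forces in N, time in s.
With the tool pointing down it reaches from about 325 to 900 mm from the base axis. Payload 6.1 kg.
Tool frame: the origin (TCP) lies at the very end of the fingers, on their centre line; the grasp point (between the pads) lies 19 mm behind it; z points along the fingers, y is the direction in which the jaws open and shut (so a half turn about z gives the same grasp; the last joint's range is limited). The gripper opens to 85 mm and grips with 20 to 120 N. Pads are 22 mm wide; open, the fingers measure 114 mm over their backs; the gripper's body (76 mm by 85 mm) begins 54 mm behind the grasp point. The pads swing forward as they close: fully open they stand 13 mm farther back than shut.
Start: joints at [-1.233, 0.22, 1.526, -0, 1.395, -0.126], TCP at [279.586, -558.97, 231.3] pointing down, gripper open.
Joint ranges: [-2.98, 2.98], [-0.91, 2.08], [0.09, 2.57], [-1.24, 4.39], [0.2, 2.65], [-2.68, 2.68]. Speed limits (rad/s): [2.57, 2.57, 3.01, 3.14, 3.14, 3.14].

## Interface

Orientations are given as a unit quaternion [x, y, z, w].
In Python, from plant import ctrl, read_camera, job gives the robot as it stands. The module is installed in compiled form; this text tells all that it offers.
- The arm moves only by the shell command python3 -m pendant 'ROWS'. ROWS is JSON, a list that holds one entry, the list of rows, each a list of 5 numbers: the shift along the tool's x, y, z in mm, then the turn about the tool's z in degrees, then the finger opening in mm, from 0 to 85.4. A call has 1 to 5 rows; each row is the pose to reach, as a shift and turn from the pose measured when the call began, along the tool's axes at that moment; what a row does not reach only later rows make up. A row lasts 1/10 s, in which the tool goes at most 50 mm and 8.59 degrees, less where a joint would pass 70% of its speed; a pose out of reach is approached as far as the arm can. A call with a gripper value outside its range is refused whole. The fingers move at their own pace and stop on an object; the grip force is fixed at half the most. Time passes only in rows, so rows that repeat a pose let the fingers close. It gives the time, the measured TCP pose, the force and the opening at its end, in the units of the state.
- ctrl.get_obs(): the state, without advancing time (a new reading comes with each control period).
- read_camera(name): name is "scene" or "top" or "wrist"; returns a dict with "pixels" (420x560x3 uint8, red, green, blue), "range_z" (420x560 float32, mm along the optical axis (not along the pixel's ray), 0 where there is no reading), "fov_y" (degrees; the focal length in pixels is half the picture's height over the tangent of half this angle, whatever the lens; pixels are square), "cx", "cy" (the principal point, pixels), "k1" (the pictures are not rectified: a ray, as slopes to the right and down, at radius r is drawn at 1 + k1 r^2 times it, then the intrinsics apply), "world_from_camera" (4x4, takes a point from camera to world coordinates); the wrist camera has in their place "tool_from_camera" (4x4, takes a point from camera to tool coordinates, whose origin is the TCP and whose axes are the flange's). Camera axes: x right, y up, looking along -z (the intrinsics and any distortion apply to the point x, -y, -z); pixel columns grow to the right and rows downward; lengths in mm; the calibration is good to about 2 mm. A picture is of the moment at which its call begins: read the wrist's pose just before it.
- job.hand_in(): hands the job in, once; it reports no verdict.
The state is a dict: "time_s": time; "joint_positions": joint angles; "qvel": joint speeds; "effort": joint torques, N m; "eef_pos": TCP position; "tool_rot": TCP orientation; "force": force on the tool from outside, world axes, zero at the start; "moment": the same for the moment, N m; "opening": finger opening in mm.
Only numpy, scipy, OpenCV 4.12 (cv2) and the standard library are available. Lean on these libraries where they do the work, as an engineer would, in place of code of your own. Each camera call takes 0.05 s, during which the arm holds its last target. There are 200 camera calls.

## Task

Slide the white tray of bottles off its stand, across the open gap and onto the loading deck, flat on the surfaces all the way: never lifted, neither end dipping into the gap (it is nose-heavy, so hold its tail tab down, not hard, until the front end has landed on the deck, then ease off). Push it home against the rubber stop, press firmly with about 10 N for about a second (stay below 20 N), then let go, leaving it against the stop with the stop's pin pushed in. Spill no bottle, and leave the flask, jar and dish beside the work where they are.

Things in the scene. Friction and masses are not known exactly. Their poses are not given: they have to be found in the camera images.
- deck: Fixed aluminium deck on legs, 150 mm wide, running surface 60 mm above the table. Origin on the table under the middle of its edge at the gap (the first 12 mm slope down as a lip); y axis points along the tray's way, from the gap to the end plate, z up. Side rails 16 mm high, 115 mm apart, flared to about 141 mm at the gap. The end plate's inner face is 245 mm from the gap edge.
- end_plate: Plate, 150 x 12 mm, 30 mm above the deck, across its far end; carries in its middle the rigid adjustable rubber-faced stop (26 mm across). Origin at the foot of its inner face, in the middle, on the running surface; axes as the deck's. The stop's face stands 10 to 30 mm out from the inner face; the setting differs each time and is not reported: find it by feel.
- plunger (a joint): Brass tell-tale pin, 7 mm across, in the middle of the stop's face, on a weak spring (0.6 N at 6 mm): 0 when out (6 mm proud of the stop's face), 0.006 when a tray rests against the stop's face.
- stand: Fixed aluminium stand on legs, 150 x 230 mm, running surface 60 mm above the table like the deck's, side rails 16 mm high and 120 mm apart. Origin on the table under the middle of its edge at the gap; y axis points over the gap to the deck, the stand reaches back along -y. The open gap is 95 to 105 mm wide; stand and deck line up within 3 mm and about 1 degree.
- tray_push (a point): Point on the loose white tray (110 x 200 mm, floor 3 mm): middle of the tail wall's rear face, on top of the tail tab. y axis points to the tray's front end, z up. Behind it the bare flat tab reaches 40 mm back; ahead stands the tail wall, 5 mm thick, top 29 mm above the tab, then 75 mm of empty tray, then the bottle rack. Side and front walls are 25 mm high.
- tray_lead (a point): Middle of the tray's front (leading) edge, on its underside, 160 mm ahead of tray_push and 3 mm below it; axes the same. With its bottles the tray weighs 0.6 to 0.85 kg, and its centre of mass is about 70 mm behind this edge.
- tray_tail (a point): Middle of the tab's rear edge, on the tray's underside, 40 mm behind tray_push. Axes as tray_push. Over the gap the tab needs up to about 5 N of downward push to keep the front from tipping; the parts are rigid, so a fraction of a millimetre changes the push by many newtons.
- bottle_a: Loose brown bottle, 25 mm diameter, 59 mm tall, standing in a 20 mm deep pocket of the tray's rack. Origin at its foot, z up.
- bottle_b: Another such bottle in the rack, as bottle_a.
- bottle_c: Another such bottle in the rack, as bottle_a.
- square_flask: Bystander: white square flask, 50 x 43 x 87 mm, standing on the table on the robot's side of the deck. Origin at its foot.
- amber_jar: Bystander: brown jar, 45 mm diameter, 55 mm tall, on the table behind the gap as seen from the robot. Origin at its foot.
- petri_dish: Bystander: covered dish, 64 mm diameter, 14 mm tall, on the table behind the deck. Origin at its foot.

How it is judged:
By the outcome, as a careful person would: the job done as asked, in the order asked, and still so for the second after the job is handed in, with the robot touching nothing.
It also fails if it takes over 72 s, if anything falls off the work surface, if the arm or the gripper's body presses on something with over 40 N, if the wrist force passes 120 N, or if a joint passes its speed limit or range.

## Working session

There is one attempt and no reset: what is moved stays moved. The work goes in short steps, Python scripts to look and compute and a shell command to move; the robot and the scene stay as the last step left them, time stands still between calls to the robot, and variables do not carry over. Pictures are saved under pics/ and viewed, about 8 in all and at most 12, crops included, and the job is handed in when it is done.

```bash
mkdir -p pics
cat > h.py <<'E'
import numpy as np, cv2
from plant import ctrl, read_camera, job
def pts(c):
    h,w=c["range_z"].shape; f=h/2/np.tan(np.radians(c["fov_y"])/2)
    K=np.array([[f,0,c["cx"]],[0,f,c["cy"]],[0,0,1.]])
    uv=np.stack(np.meshgrid(np.arange(w),np.arange(h)),-1).reshape(-1,1,2).astype(np.float64)
    n=cv2.undistortPoints(uv,K,np.array([c["k1"],0,0,0.])).reshape(h,w,2)
    return n
def world(c,M=None):
    M=c["world_from_camera"] if M is None else M
    M=np.array(M); n=pts(c); z=c["range_z"]
    P=np.stack([n[...,0]*z,-n[...,1]*z,-z,np.ones_like(z)],-1)@M.T
    P=P[...,:3]; P[z<=0]=np.nan
    return P
def plane(c,u,v,zw,M=None):
    M=np.array(c["world_from_camera"] if M is None else M); n=pts(c)[int(v),int(u)]
    d=M[:3,:3]@np.array([n[0],-n[1],-1]); o=M[:3,3]
    return o+d*(zw-o[2])/d[2]
def save(c,name): cv2.imwrite("pics/"+name,cv2.cvtColor(c["pixels"],cv2.COLOR_RGB2BGR))
E
python3 - <<'E'
from h import *
import pickle
o=ctrl.get_obs(); print(o)
for n in("top","scene"):
    c=read_camera(n); save(c,n+"0.png"); pickle.dump(c,open(n+"0.pkl","wb")); print(n,np.round(c["world_from_camera"],3).tolist(),c["fov_y"],c["k1"])
E
```

```text
{'time_s': 0.0, 'joint_positions': array([-1.23311039e+00,  2.21229814e-01,  1.52761395e+00, -2.13934725e-05,
        1.39468728e+00, -1.26094254e-01]), 'qvel': array([-0.00040226, -0.00061656,  0.00059952, -0.00117897, -0.00123519,
       -0.00019254]), 'effort': array([-7.01648296e-04, -4.96916270e+01, -3.89386940e+01, -4.08240621e-04,
        1.12744421e-02, -2.59074017e-05]), 'eef_pos': array([ 279.37473383, -558.40986029,  230.19545036]), 'tool_rot': array([ 9.73232867e-01,  2.29819162e-01, -1.12816279e-04, -9.62664706e-04]), 'force': array([ 0.2853096 ,  0.46088907, -0.83852592]), 'moment': array([8.20292791e-02, 6.10596104e-02, 5.16722511e-05]), 'opening': 85.4064928955204}
top [[-0.025, 0.988, -0.153, 382.008], [-1.0, -0.027, -0.007, 0.71], [-0.011, 0.153, 0.988, 996.421], [0.0, 0.0, 0.0, 1.0]] 51.61752972953828 0.04888051372821154
scene [[-0.53, 0.338, -0.778, -368.317], [-0.848, -0.2, 0.491, 590.08], [0.011, 0.92, 0.393, 554.764], [0.0, 0.0, 0.0, 1.0]] 46.79530201735774 -0.02269499252709572
```

View pics/top0.png

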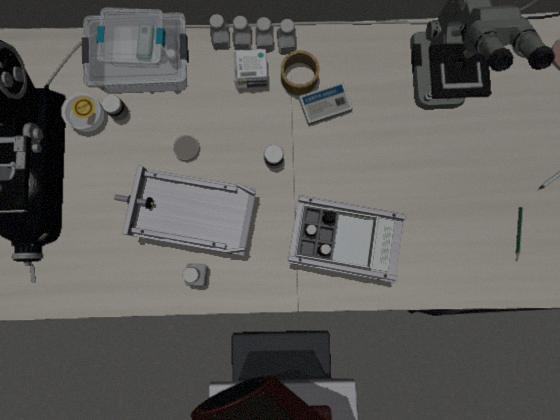

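View pics/scene0.png

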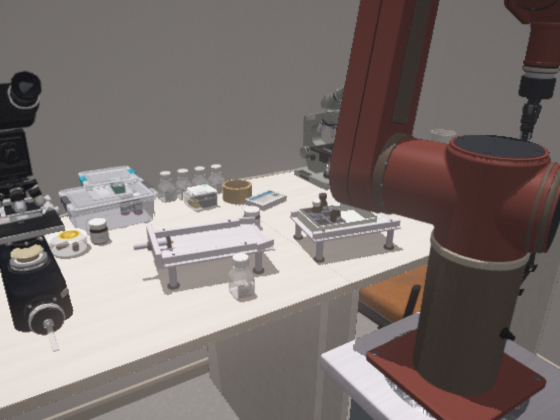

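The top view shows the deck at left (end plate ~(130,200), gap edge ~(250,222)) and the stand at right (x 298–402). The tray is on the stand, with bottles at (308,230), (330,218) and (325,249), and its tail to the right at ~(390,245). The scene view confirms this layout.

Run:
```python
from h import *
import pickle
c=pickle.load(open("top0.pkl","rb")); P=world(c)
# height map around the work
reg=np.zeros(P.shape[:2],bool); reg[160:290,100:420]=1
z=P[...,2]
print("table z",np.nanmedian(z[290:300,100:280]))
# rails top ~76, surface ~60
def fit(m,name):
    q=P[m]; r=cv2.minAreaRect(q[:,:2].astype(np.float32)); print(name,m.sum(),np.round(r[0],1),np.round(r[1],1),round(r[2],2),np.round(cv2.boxPoints(r),0).tolist())
cols=np.arange(560)[None,:]+0*z
up=(z>50)&(z<100)&reg
fit(up&(cols<270),"deck");fit(up&(cols>275),"stand")
hist=np.histogram(z[reg&(cols>275)&(z>40)],bins=np.arange(40,140,3)); print(list(zip(hist[1].astype(int),hist[0])))
img=c["pixels"][170:290,110:420]; img=cv2.resize(img,None,fx=2.5,fy=2.5,interpolation=cv2.INTER_CUBIC)
img=np.clip(img.astype(float)*1.3,0,255).astype(np.uint8)
cv2.imwrite("pics/crop0.png",img[...,::-1])
for v,row in ((0,0),):
  pass
# profile along tray line
for u in range(296,408,3):
    v=int(round(235+ (u-350)*0.19)); p=P[v,u]; print(u,v,np.round(p,0), c["pixels"][v,u])
```

```text
table z -0.7338370762777231
deck 8738 [495.1 174.4] [258.3 336.6] 3.29 [[357.0, 335.0], [376.0, -1.0], [634.0, 14.0], [614.0, 350.0]]
stand 7078 [ 496.2 -123.6] [293.9 220.5] 78.14 [[358.0, -245.0], [574.0, -290.0], [634.0, -2.0], [419.0, 43.0]]
[(np.int64(40), np.int64(3)), (np.int64(43), np.int64(3)), (np.int64(46), np.int64(1)), (np.int64(49), np.int64(1)), (np.int64(52), np.int64(14)), (np.int64(55), np.int64(279)), (np.int64(58), np.int64(1313)), (np.int64(61), np.int64(1911)), (np.int64(64), np.int64(814)), (np.int64(67), np.int64(282)), (np.int64(70), np.int64(161)), (np.int64(73), np.int64(664)), (np.int64(76), np.int64(388)), (np.int64(79), np.int64(105)), (np.int64(82), np.int64(336)), (np.int64(85), np.int64(540)), (np.int64(88), np.int64(178)), (np.int64(91), np.int64(72)), (np.int64(94), np.int64(7)), (np.int64(97), np.int64(13)), (np.int64(100), np.int64(38)), (np.int64(103), np.int64(46)), (np.int64(106), np.int64(22)), (np.int64(109), np.int64(0)), (np.int64(112), np.int64(0)), (np.int64(115), np.int64(5)), (np.int64(118), np.int64(4)), (np.int64(121), np.int64(50)), 
[... 988 characters left out ...]
455. -175.   62.] [143 147 147]
362 237 [ 455. -181.   63.] [143 145 147]
365 238 [ 453. -188.   63.] [145 148 147]
368 238 [ 453. -194.   64.] [147 148 149]
371 239 [ 450. -199.   71.] [54 58 56]
374 240 [ 446. -201.   87.] [139 143 146]
377 240 [ 448. -212.   66.] [142 145 145]
380 241 [ 446. -219.   63.] [142 146 144]
383 241 [ 445. -226.   63.] [143 147 143]
386 242 [ 443. -232.   62.] [121 122 120]
389 242 [ 443. -238.   65.] [115 118 115]
392 243 [ 441. -245.   60.] [131 130 134]
395 244 [ 439. -251.   60.] [128 127 131]
398 244 [ 438. -258.   61.] [129 129 132]
401 245 [ 440. -281.   -2.] [138 133 125]
404 245 [ 440. -288.   -1.] [135 132 121]
407 246 [ 437. -294.    1.] [134 132 123]
```

View pics/crop0.png

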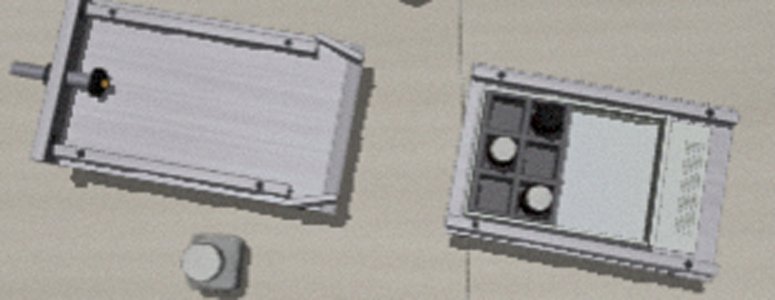

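```bash
python3 -m pendant '[[[0,0,0,8,0],[0,0,0,16,0],[0,0,0,24,0]]]'; python3 -m pendant '[[[0,0,0,0,0],[0,0,0,0,0]]]'; python3 -m pendant '[[[0,0,0,0,0],[0,0,0,0,0]]]'
```

```text
time_s: 0.4
eef_pos: [279.3, -558.1, 229.6]
tool_rot: [1.0, 0.02, -0.0, -0.001]
force: [-0.5, -0.5, -0.1]
opening: 44.2
time_s: 0.6
eef_pos: [279.2, -557.8, 229.0]
tool_rot: [1.0, 0.021, -0.001, -0.002]
force: [0.0, 0.0, 0.4]
opening: 11.9
time_s: 0.8
eef_pos: [279.1, -557.6, 228.8]
tool_rot: [1.0, 0.022, -0.001, -0.002]
force: [0.7, 0.4, -0.1]
opening: 0.2
```

The crop shows the tail wall as a dark line from (662,118) to (650,243), the tab right of it with bumps printed at (688,170), the stop pin at crop (97,83), and lips and rails clearly.

Run:
```python
from h import *
import pickle
c=pickle.load(open("top0.pkl","rb"))
def w(x,y,z): return plane(c,round(110+(x+.5)/2.5-.5),round(170+(y+.5)/2.5-.5),z)[:2]
# gather rail edges by crop points
S={"st_up_in":[(486,84),(732,126)],"st_lo_in":[(465,214),(705,262)],"dk_up_in":[(90,18),(310,54)],"dk_lo_in":[(60,150),(285,186)]}
for k,(a,b) in S.items():
    A,B=w(*a,76),w(*b,76); d=A-B; print(k,np.round(A,1),np.round(B,1),"dir deg from +y toward +x",round(np.degrees(np.arctan2(d[0],d[1])),2))
P={"tailwall_up":(665,117,89),"tailwall_lo":(653,245,89),"tab_rear_up":(708,130,63),"tab_rear_lo":(690,252,63),"st_gap_up":(478,84,60),"st_gap_lo":(452,214,60),"dk_gap_up":(360,62,52),"dk_gap_lo":(335,205,52),"ep_in_up":(83,20,90),"ep_in_lo":(52,155,90),"stop":(108,84,75),"front_up":(484,92,88),"front_lo":(463,212,88),"flask":(203,252,87)}
for k,v in P.items(): print(k,np.round(w(*v),1))
Q=world(c);z=Q[...,2]
u=np.arange(560)[None]+0*z; v=np.arange(420)[:,None]+0*z
def line(m,n):
    q=Q[m][:,:2]; vx,vy,x0,y0=cv2.fitLine(q.astype(np.float32),cv2.DIST_HUBER,0,.01,.01).ravel(); print(n,m.sum(),round(np.degrees(np.arctan(vx/vy)),2),"x at y=",[(Y,round(x0+(Y-y0)*vx/vy,1)) for Y in(-250,-150,-50,100,200,300)])
r=(z>72)&(z<79)
line(r&(u>305)&(u<400)&(v<216+(u-350)*.19-4+0),"st_up")
line(r&(u>300)&(u<395)&(v>258+(u-350)*.19-4),"st_lo")
line(r&(u>150)&(u<232)&(v<197),"dk_up"); line(r&(u>140)&(u<220)&(v>225),"dk_lo")
```

```text
st_up_in [530.1 -59.4] [ 488.  -265.2] dir deg from +y toward +x 11.56
st_lo_in [419.7 -38.5] [ 375.7 -236.5] dir deg from +y toward +x 12.54
dk_up_in [596.3 280.5] [560.4  90.5] dir deg from +y toward +x 10.71
dk_lo_in [481.8 303.6] [446.8 113. ] dir deg from +y toward +x 10.4
tailwall_up [ 496.3 -208.2]
tailwall_lo [ 388.8 -191.2]
tab_rear_up [ 485.6 -249.6]
tab_rear_lo [ 384.2 -227.8]
st_gap_up [532.8 -53.9]
st_gap_lo [420.7 -26.4]
dk_gap_up [557.1  48.7]
dk_gap_lo [430.   72.7]
ep_in_up [591.  282.6]
ep_in_lo [476.3 307.2]
stop [539.  264.8]
front_up [521.8 -56.3]
front_lo [421.3 -36. ]
flask [394.2 180.3]
st_up 475 82.29 x at y= [(-250, np.float32(-103.0)), (-150, np.float32(635.8)), (-50, np.float32(1374.6)), (100, np.float32(2482.7)), (200, np.float32(3221.5)), (300, np.float32(3960.3))]
st_lo 464 11.89 x at y= [(-250, np.float32(367.4)), (-150, np.float32(388.4)), (-50, np.float32(409.5)), (100, np.float32(441.1)), (200, np.float32(462.1)), (300, np.float32(483.2))]
dk_up 1330 86.15 x at y= [(-250, np.float32(-6048.4)), (-150, np.float32(-4562.0)), (-50, np.float32(-3075.7)), (100, np.float32(-846.1)), (200, np.float32(640.3)), (300, np.float32(2126.7))]
dk_lo 372 11.63 x at y= [(-250, np.float32(368.6)), (-150, np.float32(389.2)), (-50, np.float32(409.8)), (100, np.float32(440.7)), (200, np.float32(461.3)), (300, np.float32(481.9))]
```

```bash
python3 -m pendant '[[[20,-40,5,3,0],[40,-75,15,6,0],[60,-115,25,9,0],[80,-150,35,12,0],[95,-180,45,14,0]]]'
python3 - <<'E'
from h import *
from scipy.spatial.transform import Rotation as R
o=ctrl.get_obs(); m=R.from_quat(o["tool_rot"]).as_matrix(); print(o["time_s"],o["eef_pos"],m.round(4).tolist(), (m.T@(np.array([436.6,-225.6,130])-o["eef_pos"])).round(1))
E
```

```text
time_s: 1.3
eef_pos: [366.8, -371.5, 184.2]
tool_rot: [0.995, -0.1, -0.001, -0.002]
force: [0.3, -0.5, 0.0]
opening: 0.7
1.3 [ 366.75074978 -371.5238132   184.19915831] [[0.9801, -0.1987, -0.001], [-0.1987, -0.98, 0.0042], [-0.0018, -0.0039, -1.0]] [  39.6 -156.7   54.7]
```

Orientation is now 11.46° as wanted. Next I approach above the tab.

```bash
python3 -m pendant '[[[10,-40,15,0,0],[20,-80,30,0,0],[30,-120,45,0,0],[39,-157,56,0,0],[39,-157,56,0,0]]]'
cat > s.py <<'E'
from h import *
from scipy.spatial.transform import Rotation as R
import sys
def st():
    o=ctrl.get_obs(); m=R.from_quat(o["tool_rot"]).as_matrix(); ang=np.degrees(np.arctan2(-m[0,1],-m[1,1]))
    print("t",round(o["time_s"],2),"pos",o["eef_pos"].round(2),"ang",round(ang,2),"tilt",m[:2,2].round(4),"tool force",(m.T@o["force"]).round(2),"mom",o["moment"].round(2))
    return o,m
if __name__=="__main__": st()
E
python3 - <<'E'
from s import *
import pickle
o,m=st(); c=read_camera("wrist"); save(c,"w1.png"); T=np.eye(4);T[:3,:3]=m;T[:3,3]=o["eef_pos"]; c["W"]=T@np.array(c["tool_from_camera"]); pickle.dump(c,open("w1.pkl","wb"))
E
```

```text
time_s: 1.8
eef_pos: [436.3, -220.7, 126.9]
tool_rot: [0.995, -0.097, -0.002, -0.004]
force: [-0.5, 0.0, 0.2]
opening: -0.0
t 1.8 pos [ 436.27 -220.66  126.94] ang 11.14 tilt [-0.0032  0.0075] tool force [-0.5   0.07 -0.24] mom [-0.02  0.05 -0.04]
```

View pics/w1.png

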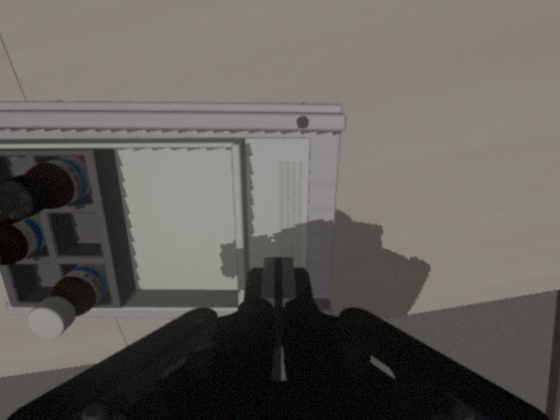

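The wrist view shows the tail wall top at columns 233–243, its rear foot ~248, the tab rear edge ~309, the tray's far side at row ~140, and the finger tips at (278,262).

Run:
```python
from s import *
import pickle
c=pickle.load(open("w1.pkl","rb")); W=c["W"]; o,m=st(); P=world(c,W)
T=lambda p:(m.T@(p-o["eef_pos"])).round(1)
for n,u,v,z in [("wallfoot",248,160,63),("wallfoot",248,240,63),("walltop rear",243,160,92),("walltop",243,240,92),("tabrear",309,150,63),("tabrear",307,240,63),("side",250,140,63),("side",300,139,63),("rail in",20,130,76),("rail in",330,128,76),("frontleft",5,305,88),("stand end",340,135,60),("stand end",331,230,60)]:
    p=plane(c,u,v,z,W); print(n,p.round(1),"tool",T(p),"depthpt",P[v,u].round(1))
```

```text
t 1.85 pos [ 436.22 -222.98  127.96] ang 11.18 tilt [-0.0024  0.0052] tool force [-0.55  0.36  0.17] mom [-0.   -0.01  0.03]
wallfoot [ 482.7 -209.7   63. ] tool [ 43.2 -21.7  64.9] depthpt [ 482.6 -209.6   62.1]
wallfoot [ 429.4 -197.6   63. ] tool [-11.5 -23.3  65.1] depthpt [ 429.3 -197.5   62.8]
walltop rear [ 487.7 -210.8   92. ] tool [ 48.2 -21.7  35.9] depthpt [ 485.1 -208.4   75.1]
walltop [ 441.9 -200.2   92. ] tool [  1.2 -23.3  36.1] depthpt [ 441.  -199.8   90. ]
tabrear [ 481.5 -248.3   63. ] tool [49.5 16.4 64.7] depthpt [ 481.2 -248.4   61.6]
tabrear [ 421.7 -237.    63. ] tool [-11.3  16.8  64.9] depthpt [ 420.2 -237.    59.8]
side [ 494.6 -213.7   63. ] tool [ 55.6 -20.1  64.9] depthpt [ 494.6 -213.7   63.5]
side [ 489.2 -244.    63. ] tool [56.3 10.7 64.7] depthpt [ 489.2 -244.    62.9]
rail in [527.8 -84.8  76. ] tool [  63.3 -153.    52.5] depthpt [529.  -72.1  59.7]
rail in [ 493.6 -261.4   76. ] tool [63.9 26.9 51.6] depthpt [ 493.6 -261.4   76.1]
frontleft [424.6 -34.9  88. ] tool [ -47.7 -182.1   41. ] depthpt [418.7 -21.7  76.1]
stand end [ 486.5 -269.    60. ] tool [58.4 35.7 67.6] depthpt [ 478.6 -278.1    1.4]
stand end [ 424.5 -254.3   60. ] tool [-5.2 33.3 67.8] depthpt [ 424.9 -254.2   61. ]
```

```bash
python3 -m pendant '[[[1,0,20,0,0],[1,0,38,0,0],[1,0,50,0,0],[1,0,54,0,0],[1,0,54,0,0]]]'; python3 s.py;  python3 -m pendant '[[[0,0,1,0,0],[0,0,2,0,0],[0,0,3,0,0],[0,0,4,0,0],[0,0,4,0,0]]]'; python3 s.py
```

```text
time_s: 2.35
eef_pos: [436.7, -223.4, 73.8]
tool_rot: [0.995, -0.098, -0.002, -0.003]
force: [0.4, 1.1, 0.3]
opening: -0.3
t 2.35 pos [ 436.71 -223.44   73.79] ang 11.22 tilt [-0.0029  0.0055] tool force [ 0.22 -1.2  -0.26] mom [-0.01 -0.01 -0.01]
time_s: 2.85
eef_pos: [436.7, -223.4, 69.8]
tool_rot: [0.995, -0.098, -0.002, -0.003]
force: [-0.6, 0.2, -0.4]
opening: -0.3
t 2.85 pos [ 436.73 -223.37   69.8 ] ang 11.21 tilt [-0.0029  0.0055] tool force [-0.62 -0.11  0.43] mom [-0.03 -0.04  0.02]
```

```bash
for i in 1; do python3 -m pendant '[[[0,0,1,0,0],[0,0,2,0,0],[0,0,3,0,0],[0,0,4,0,0],[0,0,4,0,0]]]'; python3 s.py; done; python3 -m pendant '[[[0,0,0.5,0,0],[0,0,0.8,0,0],[0,0,0.8,0,0]]]'; python3 s.py;python3 -m pendant '[[[0,0,0.5,0,0],[0,0,0.8,0,0],[0,0,0.8,0,0]]]'; python3 s.py
```

```text
time_s: 3.35
eef_pos: [436.6, -223.2, 65.6]
tool_rot: [0.995, -0.098, -0.002, -0.003]
force: [-0.6, 0.4, 0.2]
opening: 0.0
t 3.35 pos [ 436.56 -223.24   65.57] ang 11.21 tilt [-0.0033  0.0057] tool force [-0.62 -0.27 -0.16] mom [-0.04 -0.01  0.04]
time_s: 3.65
eef_pos: [436.5, -223.3, 64.7]
tool_rot: [0.995, -0.098, -0.002, -0.003]
force: [-0.5, -0.7, -0.2]
opening: -0.1
t 3.65 pos [ 436.55 -223.25   64.75] ang 11.21 tilt [-0.0033  0.0057] tool force [-0.32  0.73  0.24] mom [ 0.03 -0.05 -0.  ]
time_s: 3.95
eef_pos: [436.5, -223.2, 63.9]
tool_rot: [0.995, -0.098, -0.002, -0.003]
force: [0.2, 0.7, 0.3]
opening: 0.0
t 3.95 pos [ 436.51 -223.21   63.89] ang 11.21 tilt [-0.0033  0.0058] tool force [ 0.02 -0.69 -0.27] mom [ 0.04 -0.01  0.01]
```

```bash
for i in 1 2 3; do :; done; python3 -m pendant '[[[0,0,0.4,0,0],[0,0,0.4,0,0]]]'|grep force; python3 s.py;python3 -m pendant '[[[0,0,0.4,0,0],[0,0,0.4,0,0]]]'|grep force; python3 s.py;python3 -m pendant '[[[0,0,0.3,0,0],[0,0,0.3,0,0]]]'|grep force; python3 s.py
```

```text
force: [-0.8, 0.1, -0.3]
t 4.15 pos [ 436.47 -223.2    63.46] ang 11.21 tilt [-0.0034  0.0058] tool force [-0.78  0.09  0.32] mom [-0.09 -0.06  0.03]
force: [0.4, -0.8, 0.4]
t 4.35 pos [ 436.54 -223.24   63.12] ang 11.21 tilt [-0.0033  0.0058] tool force [ 0.54  0.69 -0.44] mom [-0.06  0.05  0.06]
force: [-1.1, 1.0, 4.2]
t 4.55 pos [ 436.52 -223.22   63.05] ang 11.21 tilt [-0.0034  0.0058] tool force [-1.33 -0.79 -4.23] mom [ 0.15  0.26 -0.03]
```

```bash
python3 -m pendant '[[[0,0,-0.3,0,0],[0,-1.5,-0.3,0,0],[0,-3,-0.3,0,0],[0,-4,-0.3,0,0],[0,-4,-0.3,0,0]]]'|grep force; python3 s.py;python3 -m pendant '[[[0,-0.7,0,0,0],[0,-1.4,0,0,0],[0,-2,0,0,0],[0,-2,0,0,0]]]'|grep force; python3 s.py
```

```text
force: [0.1, -0.2, -0.0]
t 5.05 pos [ 437.28 -219.07   63.26] ang 11.2 tilt [-0.0036  0.0059] tool force [0.15 0.15 0.04] mom [-0.01  0.03 -0.04]
force: [-0.5, 0.3, 0.3]
t 5.45 pos [ 437.66 -217.03   63.24] ang 11.19 tilt [-0.0036  0.006 ] tool force [-0.59 -0.18 -0.33] mom [-0.01 -0.04  0.03]
```

```bash
for r in 1; do python3 -m pendant '[[[0,-0.7,0,0,0],[0,-1.4,0,0,0],[0,-2,0,0,0],[0,-2,0,0,0]]]'|grep force; python3 s.py; python3 -m pendant '[[[0,-0.7,0,0,0],[0,-1.4,0,0,0],[0,-2,0,0,0],[0,-2,0,0,0]]]'|grep force; python3 s.py; python3 -m pendant '[[[0,-0.7,0,0,0],[0,-1.4,0,0,0],[0,-2,0,0,0],[0,-2,0,0,0]]]'|grep force; python3 s.py; done
```

```text
force: [-0.4, -0.4, -0.0]
t 5.85 pos [ 438.07 -214.99   63.26] ang 11.19 tilt [-0.0036  0.006 ] tool force [-0.29  0.43  0.04] mom [-0.05 -0.01 -0.03]
force: [-0.6, -3.5, -1.2]
t 6.25 pos [ 438.39 -213.51   63.3 ] ang 11.19 tilt [-0.0036  0.0051] tool force [0.09 3.56 1.2 ] mom [-0.63  0.11  0.04]
force: [-1.0, -3.0, -0.5]
t 6.65 pos [ 438.81 -211.52   63.31] ang 11.18 tilt [-0.0036  0.005 ] tool force [-0.39  3.12  0.52] mom [-0.52  0.05  0.01]
```

```bash
python3 -m pendant '[[[0,-2,0,0,0],[0,-4,0,0,0],[0,-6,0,0,0],[0,-8,0,0,0],[0,-10,0,0,0]]]'|grep force; python3 s.py; python3 -m pendant '[[[0,-2,0,0,0],[0,-4,0,0,0],[0,-6,0,0,0],[0,-8,0,0,0],[0,-10,0,0,0]]]'|grep force; python3 s.py; python3 -m pendant '[[[0,-2,0.1,0,0],[0,-4,0.2,0,0],[0,-6,0.3,0,0],[0,-8,0.3,0,0],[0,-10,0.3,0,0]]]'|grep force; python3 s.py
```

```text
force: [-1.1, -2.8, -1.5]
t 7.15 pos [ 440.76 -201.42   63.32] ang 11.18 tilt [-0.0037  0.0052] tool force [-0.56  2.98  1.44] mom [-0.53  0.16 -0.01]
force: [-0.5, -3.6, -2.0]
t 7.65 pos [ 442.68 -191.4    63.31] ang 11.18 tilt [-0.0037  0.0053] tool force [0.18 3.65 1.97] mom [-0.55  0.09  0.01]
force: [-1.8, -4.1, -0.6]
t 8.15 pos [ 444.8  -181.65   63.25] ang 11.17 tilt [-0.0034  0.0049] tool force [-0.93  4.34  0.56] mom [-0.72  0.1  -0.03]
```

```bash
python3 -m pendant '[[[0,-1,0.2,0,0],[0,-2,0.3,0,0],[0,-3,0.3,0,0],[0,-4,0.3,0,0]]]'|grep force; python3 s.py; python3 -m pendant '[[[0,-1,0.2,0,0],[0,-2,0.25,0,0],[0,-3,0.25,0,0],[0,-4,0.25,0,0]]]'|grep force; python3 s.py
```

```text
force: [-1.6, -4.8, 0.8]
t 8.55 pos [ 445.88 -177.97   63.3 ] ang 11.18 tilt [-0.0029  0.0043] tool force [-0.61  4.97 -0.79] mom [-0.73  0.18 -0.01]
force: [0.1, -5.7, 1.5]
t 8.95 pos [ 446.82 -174.22   63.27] ang 11.18 tilt [-0.0025  0.0038] tool force [ 1.2   5.57 -1.55] mom [-0.74  0.14  0.05]
```

```bash
python3 -m pendant '[[[0,-1,0.3,0,0],[0,-2,0.35,0,0],[0,-3,0.35,0,0],[0,-4,0.35,0,0],[0,-5,0.35,0,0]]]'|grep force; python3 s.py; python3 -m pendant '[[[0,-1,0.3,0,0],[0,-2,0.35,0,0],[0,-3,0.35,0,0],[0,-4,0.35,0,0],[0,-5,0.35,0,0]]]'|grep force; python3 s.py
```

```text
force: [-0.6, -6.2, 1.9]
t 9.45 pos [ 448.04 -169.63   63.27] ang 11.18 tilt [-0.002  0.003] tool force [ 0.61  6.2  -1.89] mom [-0.8   0.14 -0.02]
force: [-0.6, -4.5, 1.2]
t 9.95 pos [ 449.31 -165.03   63.29] ang 11.18 tilt [-0.0014  0.0023] tool force [ 0.3   4.54 -1.23] mom [-0.78  0.24  0.  ]
```

```bash
python3 -m pendant '[[[0,-0.5,0.5,0,0],[0,-1,0.6,0,0],[0,-1.5,0.6,0,0]]]'|grep force; python3 s.py; python3 -m pendant '[[[0,-0.5,0.4,0,0],[0,-1,0.6,0,0],[0,-1.5,0.6,0,0]]]'|grep force; python3 s.py
```

```text
force: [-2.1, -6.0, 2.4]
t 10.25 pos [ 449.9  -164.15   63.28] ang 11.17 tilt [-0.0009  0.0011] tool force [-0.89  6.33 -2.42] mom [-0.84  0.26 -0.02]
force: [-2.1, -6.4, 2.5]
t 10.55 pos [ 450.47 -163.32   63.26] ang 11.16 tilt [-0.0003 -0.0001] tool force [-0.86  6.69 -2.5 ] mom [-0.88  0.27 -0.  ]
```

```bash
python3 -m pendant '[[[0,-1,0.7,0,0],[0,-2,1,0,0],[0,-3,1,0,0],[0,-4,1,0,0]]]'|grep force; python3 s.py; python3 -m pendant '[[[0,-1,0.8,0,0],[0,-2,1,0,0],[0,-3,1,0,0],[0,-4,1,0,0]]]'|grep force; python3 s.py
```

```text
force: [-1.9, -7.8, 4.6]
t 10.95 pos [ 451.97 -160.42   63.28] ang 11.16 tilt [ 0.0011 -0.0021] tool force [-0.37  7.98 -4.62] mom [-0.94  0.28  0.05]
force: [-2.1, -6.4, 3.7]
t 11.35 pos [ 453.44 -157.49   63.25] ang 11.16 tilt [ 0.0025 -0.004 ] tool force [-0.86  6.67 -3.72] mom [-1.    0.29  0.03]
```

```bash
python3 -m pendant '[[[-0.6,-1.5,0.9,0,0],[-1,-3,1,0,0],[-1.3,-4.5,1,0,0],[-1.6,-6,1,0,0],[-1.6,-7.5,1,0,0]]]'|grep force; python3 s.py; python3 -m pendant '[[[-0.6,-1.5,0.9,0,0],[-1,-3,1,0,0],[-1.3,-4.5,1,0,0],[-1.6,-6,1,0,0],[-1.6,-7.5,1,0,0]]]'|grep force; python3 s.py
```

```text
force: [-0.6, -7.2, 4.2]
t 11.85 pos [ 454.19 -150.85   63.28] ang 11.15 tilt [ 0.0043 -0.0061] tool force [ 0.88  7.24 -4.12] mom [-1.01  0.21  0.  ]
force: [-1.7, -7.8, 4.5]
t 12.35 pos [ 454.94 -144.15   63.26] ang 11.15 tilt [ 0.0061 -0.0081] tool force [-0.15  7.99 -4.48] mom [-0.98  0.2  -0.06]
```

```bash
python3 -m pendant '[[[-0.6,-1.5,0.9,0,0],[-1,-3,1,0,0],[-1.3,-4.5,1,0,0],[-1.4,-6,1,0,0],[-1.4,-7.5,1,0,0]]]'|grep force; python3 s.py
python3 - <<'E'
from s import *
c=read_camera("scene"); im=c["pixels"][150:290,120:440]; cv2.imwrite("pics/sc2.png",cv2.resize(im,None,fx=2.5,fy=2.5,interpolation=cv2.INTER_CUBIC)[...,::-1])
E
```

```text
force: [-1.6, -6.7, 4.2]
t 12.85 pos [ 455.94 -137.53   63.31] ang 11.15 tilt [ 0.008  -0.0101] tool force [-0.2   6.9  -4.12] mom [-0.96  0.25  0.02]
```

View pics/sc2.png

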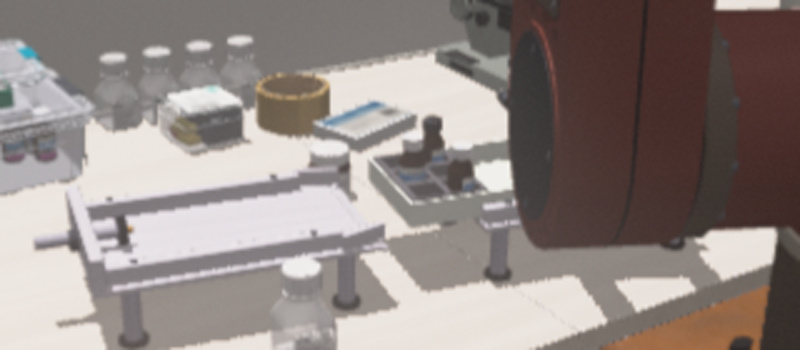

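The tray's front hangs level over the gap (front corner ~(380,170) to (425,225)), short of the deck lip at (350,200). I continue under the same press.

```bash
python3 -m pendant '[[[-0.6,-1.5,1,0,0],[-1,-3,1.1,0,0],[-1.3,-4.5,1.2,0,0],[-1.4,-6,1.2,0,0],[-1.4,-7.5,1.2,0,0]]]'|grep force; python3 s.py; python3 -m pendant '[[[-0.6,-1.5,1.1,0,0],[-1,-3,1.2,0,0],[-1.3,-4.5,1.3,0,0],[-1.4,-6,1.3,0,0],[-1.4,-7.5,1.3,0,0]]]'|grep force; python3 s.py
```

```text
force: [-1.9, -7.9, 5.8]
t 13.4 pos [ 457.14 -130.93   63.3 ] ang 11.15 tilt [ 0.0102 -0.0123] tool force [-0.26  8.18 -5.72] mom [-1.13  0.23 -0.01]
force: [-2.3, -8.0, 6.0]
t 13.9 pos [ 458.41 -124.58   63.27] ang 11.15 tilt [ 0.0125 -0.0148] tool force [-0.62  8.42 -5.94] mom [-1.14  0.31 -0.01]
```

```bash
python3 -m pendant '[[[-0.6,-1.5,1.1,0,0],[-1,-3,1.2,0,0],[-1.4,-4.5,1.2,0,0],[-1.6,-6,1.2,0,0],[-1.6,-7.5,1.2,0,0]]]'|grep force; python3 s.py; python3 -m pendant '[[[-0.6,-1.5,1.1,0,0],[-1,-3,1.2,0,0],[-1.4,-4.5,1.2,0,0],[-1.6,-6,1.2,0,0],[-1.6,-7.5,1.2,0,0]]]'|grep force; python3 s.py
```

```text
force: [-1.3, -7.6, 5.7]
t 14.4 pos [ 459.44 -118.15   63.31] ang 11.15 tilt [ 0.0148 -0.0172] tool force [ 0.34  7.76 -5.62] mom [-1.11  0.23 -0.02]
force: [-1.2, -8.9, 6.6]
t 14.9 pos [ 460.68 -111.89   63.5 ] ang 11.16 tilt [ 0.0176 -0.0199] tool force [ 0.68  9.11 -6.44] mom [-1.24  0.21 -0.09]
```

```bash
python3 -m pendant '[[[-0.8,-0.5,1.6,0,0],[-1.2,-1,1.8,0,0],[-1.4,-1.5,1.8,0,0]]]'|grep force; python3 s.py
python3 - <<'E'
from s import *
import pickle
c=read_camera("top"); pickle.dump(c,open("top1.pkl","wb")); im=c["pixels"][170:290,110:420]; cv2.imwrite("pics/t2.png",cv2.resize(im,None,fx=2.5,fy=2.5,interpolation=cv2.INTER_CUBIC)[...,::-1])
E
```

```text
force: [-1.8, -9.5, 7.0]
t 15.2 pos [ 460.92 -111.6    63.27] ang 11.15 tilt [ 0.0201 -0.0227] tool force [ 0.26  9.78 -6.86] mom [-1.16  0.27 -0.01]
```

View pics/t2.png

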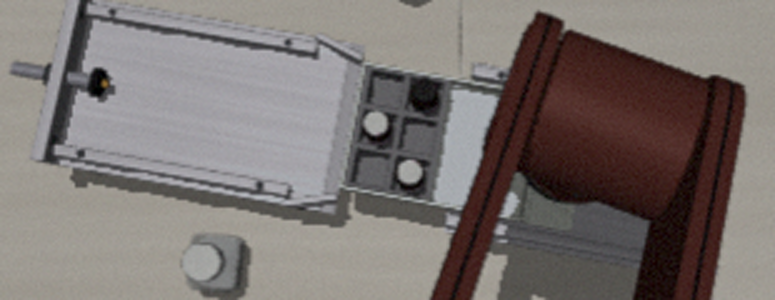

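The tray front is just at the lip (crop (365,65)–(345,190)), centred between the flares, with all three bottles upright. z has come back to 63.27 under a firmer hold.

```bash
python3 -m pendant '[[[-1,-1.5,1.5,0,0],[-1.5,-3,1.6,0,0],[-2,-4.5,1.6,0,0],[-2,-6,1.6,0,0],[-2,-7.5,1.6,0,0]]]'|grep force; python3 s.py
```

```text
force: [-0.6, -9.4, 9.2]
t 15.75 pos [ 462.18 -105.5    63.37] ang 11.16 tilt [ 0.0237 -0.0259] tool force [ 1.52  9.52 -9.01] mom [-1.34  0.25 -0.04]
```

```bash
python3 -m pendant '[[[-1,-1.5,1,0,0],[-1.4,-3,1.1,0,0],[-1.7,-4.5,1.1,0,0],[-1.7,-6,1.1,0,0],[-1.7,-7.5,1.1,0,0]]]'|grep force; python3 s.py
```

```text
force: [-1.7, -8.6, 5.4]
t 16.25 pos [463.31 -99.18  63.59] ang 11.15 tilt [ 0.0262 -0.0285] tool force [ 0.17  8.88 -5.17] mom [-1.23  0.25 -0.11]
```

```bash
python3 -m pendant '[[[-1,-1.5,1.3,0,0],[-1.4,-3,1.4,0,0],[-1.7,-4.5,1.4,0,0],[-1.7,-6,1.4,0,0],[-1.7,-7.5,1.3,0,0]]]'|grep force; python3 s.py
```

```text
force: [-1.8, -7.6, 5.0]
t 16.75 pos [464.13 -92.62  63.28] ang 11.16 tilt [ 0.0282 -0.0305] tool force [-0.14  7.93 -4.82] mom [-1.14  0.22 -0.06]
```

```bash
python3 -m pendant '[[[-0.7,-1.5,0.8,0,0],[-1,-3,0.7,0,0],[-1,-4.5,0.7,0,0],[-1,-6,0.6,0,0],[-1,-7.5,0.6,0,0]]]'|grep force; python3 s.py; python3 -m pendant '[[[-0.3,-1.5,0.4,0,0],[-0.5,-3,0.4,0,0],[-0.6,-4.5,0.4,0,0],[-0.6,-6,0.3,0,0],[-0.6,-7.5,0.3,0,0]]]'|grep force; python3 s.py
```

```text
force: [-1.6, -7.3, 4.3]
t 17.25 pos [465.2  -85.82  63.31] ang 11.16 tilt [ 0.0293 -0.032 ] tool force [ 0.02  7.55 -4.12] mom [-1.02  0.3  -0.02]
force: [-1.9, -6.6, 4.2]
t 17.75 pos [466.43 -78.78  63.36] ang 11.16 tilt [ 0.0299 -0.033 ] tool force [-0.45  6.99 -4.01] mom [-0.92  0.25 -0.08]
```

```bash
python3 -m pendant '[[[-0.3,-1.5,-0.1,0,0],[-0.5,-3,-0.2,0,0],[-0.5,-4.5,-0.3,0,0],[-0.5,-6,-0.3,0,0],[-0.5,-7.5,-0.3,0,0]]]'|grep force; python3 s.py; python3 -m pendant '[[[-0.3,-1.5,-0.1,0,0],[-0.4,-3,-0.2,0,0],[-0.4,-4.5,-0.3,0,0],[-0.4,-6,-0.4,0,0],[-0.4,-7.5,-0.4,0,0]]]'|grep force; python3 s.py
```

```text
force: [-1.3, -5.3, 0.7]
t 18.25 pos [467.2  -71.25  63.39] ang 11.15 tilt [ 0.0295 -0.0331] tool force [-0.27  5.52 -0.54] mom [-0.74  0.25 -0.07]
force: [-0.9, -4.3, -0.2]
t 18.75 pos [468.03 -63.58  63.4 ] ang 11.15 tilt [ 0.0289 -0.0329] tool force [-0.04  4.36  0.28] mom [-0.57  0.19 -0.02]
```

```bash
python3 -m pendant '[[[0,-2,-0.05,0,0],[0,-4,-0.1,0,0],[0,-6,-0.15,0,0],[0,-8,-0.2,0,0],[0,-10,-0.26,0,0]]]'|grep force; python3 s.py; python3 -m pendant '[[[0,-2,-0.05,0,0],[0,-4,-0.1,0,0],[0,-6,-0.15,0,0],[0,-8,-0.2,0,0],[0,-10,-0.26,0,0]]]'|grep force; python3 s.py; python3 -m pendant '[[[0,-2,-0.05,0,0],[0,-4,-0.1,0,0],[0,-6,-0.15,0,0],[0,-8,-0.2,0,0],[0,-10,-0.26,0,0]]]'|grep force; python3 s.py
```

```text
force: [-1.1, -5.1, -0.3]
t 19.25 pos [469.97 -53.57  63.39] ang 11.15 tilt [ 0.0289 -0.0328] tool force [-0.11  5.22  0.4 ] mom [-0.63  0.18 -0.06]
force: [-0.8, -4.2, 0.1]
t 19.75 pos [471.92 -43.62  63.4 ] ang 11.15 tilt [ 0.0289 -0.0329] tool force [-0.    4.24  0.01] mom [-0.65  0.2  -0.06]
force: [-0.6, -4.7, 0.1]
t 20.25 pos [473.88 -33.65  63.39] ang 11.15 tilt [ 0.0289 -0.0329] tool force [0.36 4.76 0.07] mom [-0.68  0.15 -0.  ]
```

```bash
python3 -m pendant '[[[0,-2,-0.2,0,0],[0,-4,-0.4,0,0],[0,-6,-0.5,0,0],[0,-8,-0.55,0,0],[0,-10,-0.6,0,0]]]'|grep force; python3 s.py; python3 -m pendant '[[[0,-2,-0.05,0,0],[0,-4,-0.1,0,0],[0,-6,-0.15,0,0],[0,-8,-0.2,0,0],[0,-10,-0.26,0,0]]]'|grep force; python3 s.py; python3 -m pendant '[[[0,-2,-0.05,0,0],[0,-4,-0.1,0,0],[0,-6,-0.15,0,0],[0,-8,-0.2,0,0],[0,-10,-0.26,0,0]]]'|grep force; python3 s.py;  python3 - <<'E'
from s import *
import pickle
c=read_camera("top"); pickle.dump(c,open("top2.pkl","wb")); im=c["pixels"][170:290,110:420]; cv2.imwrite("pics/t3.png",cv2.resize(im,None,fx=2.5,fy=2.5,interpolation=cv2.INTER_CUBIC)[...,::-1])
E
```

```text
force: [-0.9, -2.8, -1.8]
t 20.75 pos [475.58 -23.5   63.48] ang 11.15 tilt [ 0.0284 -0.0326] tool force [-0.41  2.86  1.85] mom [-0.53  0.11 -0.04]
force: [-1.0, -3.9, -2.0]
t 21.25 pos [477.5  -13.47  63.45] ang 11.15 tilt [ 0.0283 -0.0326] tool force [-0.32  3.96  2.14] mom [-0.45  0.14 -0.01]
force: [0.0, -3.0, -1.4]
t 21.75 pos [479.47  -3.51  63.45] ang 11.15 tilt [ 0.0283 -0.0326] tool force [0.55 2.93 1.45] mom [-0.53  0.04 -0.04]
```

View pics/t3.png

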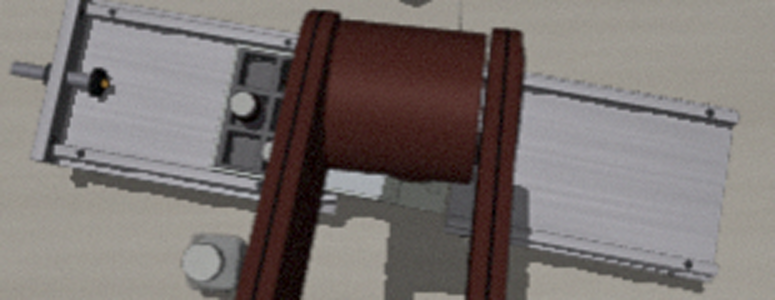

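The tray is between the deck rails (front edge at crop x≈235/215), the stop is at (105,82), and the tail is off the stand. I keep pushing with a neutral vertical force.

```bash
python3 -m pendant '[[[0,-2,0.1,0,0],[0,-4,0.1,0,0],[0,-6,0,0,0],[0,-8,-0.05,0,0],[0,-10,-0.1,0,0]]]'|grep force; python3 s.py; python3 -m pendant '[[[0,-2,-0.05,0,0],[0,-4,-0.1,0,0],[0,-6,-0.15,0,0],[0,-8,-0.2,0,0],[0,-10,-0.26,0,0]]]'|grep force; python3 s.py; python3 -m pendant '[[[0,-2,-0.05,0,0],[0,-4,-0.1,0,0],[0,-6,-0.15,0,0],[0,-8,-0.2,0,0],[0,-10,-0.26,0,0]]]'|grep force; python3 s.py
```

```text
force: [-0.5, -4.6, -0.6]
t 22.3 pos [481.63   6.63  63.42] ang 11.15 tilt [ 0.0287 -0.0325] tool force [0.37 4.54 0.78] mom [-0.67  0.13 -0.05]
force: [-1.0, -4.7, -0.3]
t 22.8 pos [483.61  16.59  63.43] ang 11.15 tilt [ 0.0288 -0.0325] tool force [-0.08  4.81  0.38] mom [-0.73  0.11 -0.06]
force: [0.2, -4.9, -0.9]
t 23.3 pos [485.63  26.53  63.42] ang 11.15 tilt [ 0.0289 -0.0326] tool force [1.15 4.74 1.11] mom [-0.79 -0.   -0.04]
```

```bash
for k in 1; do python3 -m pendant '[[[0,-2,-0.05,0,0],[0,-4,-0.1,0,0],[0,-6,-0.15,0,0],[0,-8,-0.2,0,0],[0,-10,-0.26,0,0]]]'|grep force; python3 s.py; python3 -m pendant '[[[0,-2,-0.05,0,0],[0,-4,-0.1,0,0],[0,-6,-0.15,0,0],[0,-8,-0.2,0,0],[0,-10,-0.26,0,0]]]'|grep force; python3 s.py; python3 -m pendant '[[[0,-2,-0.05,0,0],[0,-4,-0.1,0,0],[0,-6,-0.15,0,0],[0,-8,-0.2,0,0],[0,-10,-0.26,0,0]]]'|grep force; python3 s.py; python3 -m pendant '[[[0,-2,-0.05,0,0],[0,-4,-0.1,0,0],[0,-6,-0.15,0,0],[0,-8,-0.2,0,0],[0,-10,-0.26,0,0]]]'|grep force; python3 s.py; done
```

```text
force: [1.5, -5.6, -1.6]
t 23.8 pos [487.75  36.45  63.47] ang 11.15 tilt [ 0.0293 -0.0327] tool force [2.46 5.21 1.87] mom [-0.74 -0.12 -0.03]
force: [0.9, -5.5, -1.5]
t 24.3 pos [489.87  46.37  63.49] ang 11.15 tilt [ 0.0297 -0.0328] tool force [1.88 5.17 1.74] mom [-0.76 -0.14 -0.1 ]
force: [1.0, -5.3, -2.3]
t 24.8 pos [491.97  56.25  63.47] ang 11.16 tilt [ 0.03   -0.0329] tool force [1.92 4.98 2.47] mom [-0.75 -0.16 -0.1 ]
force: [0.8, -5.8, -2.2]
t 25.3 pos [494.15  66.1   63.48] ang 11.16 tilt [ 0.0304 -0.0331] tool force [1.85 5.43 2.38] mom [-0.78 -0.23  0.01]
```

```bash
python3 -m pendant '[[[0,-2,0.1,0,0],[0,-4,0.15,0,0],[0,-6,0.1,0,0],[0,-8,0.05,0,0],[0,-10,0,0,0]]]'|grep force; python3 s.py; python3 -m pendant '[[[0,-2,-0.05,0,0],[0,-4,-0.1,0,0],[0,-6,-0.15,0,0],[0,-8,-0.2,0,0],[0,-10,-0.26,0,0]]]'|grep force; python3 s.py; python3 -m pendant '[[[0,-1,0,0,0],[0,-2,0,0,0],[0,-3,-0.05,0,0],[0,-4,-0.1,0,0]]]'|grep force; python3 s.py
```

```text
force: [-0.3, -5.9, 1.3]
t 25.8 pos [496.15  75.86  63.43] ang 11.16 tilt [ 0.0304 -0.0335] tool force [ 0.9   5.92 -1.15] mom [-0.82  0.03 -0.  ]
force: [-0.1, -6.0, -1.0]
t 26.3 pos [498.13  85.65  63.48] ang 11.16 tilt [ 0.0305 -0.0338] tool force [1.   5.92 1.25] mom [-0.81 -0.04 -0.09]
force: [1.4, -5.4, 0.1]
t 26.7 pos [498.91  89.56  63.47] ang 11.16 tilt [ 0.0303 -0.034 ] tool force [2.41 5.01 0.17] mom [-0.78 -0.06 -0.04]
```

```bash
python3 -m pendant '[[[0,-1,0,0,0],[0,-2,-0.05,0,0],[0,-3,-0.1,0,0],[0,-4,-0.1,0,0],[0,-5,-0.15,0,0]]]'|grep force; python3 s.py;python3 -m pendant '[[[0,-1,0,0,0],[0,-2,-0.05,0,0],[0,-3,-0.1,0,0],[0,-4,-0.1,0,0],[0,-5,-0.15,0,0]]]'|grep force; python3 s.py;python3 -m pendant '[[[0,-0.6,0,0,0],[0,-1.2,0,0,0],[0,-1.8,0,0,0],[0,-2.4,-0.05,0,0],[0,-3,-0.1,0,0]]]'|grep force; python3 s.py
```

```text
force: [0.3, -5.5, -0.7]
t 27.2 pos [499.86  94.4   63.46] ang 11.16 tilt [ 0.0302 -0.0343] tool force [1.31 5.28 0.88] mom [-0.86 -0.1  -0.05]
force: [0.6, -5.3, -1.4]
t 27.7 pos [500.83  99.17  63.48] ang 11.16 tilt [ 0.0301 -0.0347] tool force [1.53 5.04 1.6 ] mom [-0.87 -0.13 -0.06]
force: [0.8, -6.3, -0.8]
t 28.2 pos [501.37 101.88  63.47] ang 11.16 tilt [ 0.0299 -0.0353] tool force [1.93 6.   1.06] mom [-0.89 -0.09 -0.03]
```

```bash
python3 -m pendant '[[[0,-0.5,0,0,0],[0,-1,0,0,0],[0,-1.5,0,0,0]]]'|grep force; python3 s.py;python3 -m pendant '[[[0,-0.5,0,0,0],[0,-1,0,0,0],[0,-1.5,0,0,0]]]'|grep force; python3 s.py;python3 -m pendant '[[[0,-0.5,0,0,0],[0,-1,0,0,0],[0,-1.5,0,0,0]]]'|grep force; python3 s.py
```

```text
force: [-0.4, -13.2, 2.0]
t 28.5 pos [501.4  101.99  63.47] ang 11.14 tilt [ 0.0289 -0.038 ] tool force [ 2.26 13.07 -1.46] mom [-1.9   0.12 -0.03]
force: [-1.4, -13.5, 1.8]
t 28.8 pos [501.37 101.94  63.49] ang 11.13 tilt [ 0.0277 -0.0409] tool force [ 1.28 13.53 -1.33] mom [-2.    0.17 -0.05]
force: [-1.3, -14.3, 2.7]
t 29.1 pos [501.35 101.85  63.53] ang 11.11 tilt [ 0.0266 -0.0438] tool force [ 1.54 14.39 -2.12] mom [-2.01  0.21 -0.13]
```

Run:
```python
from s import *
c=read_camera("top"); im=c["pixels"][170:250,110:270]; cv2.imwrite("pics/t4.png",cv2.resize(im,None,fx=5,fy=5,interpolation=cv2.INTER_CUBIC)[...,::-1])
```

```text
(no output)
```

View pics/t4.png

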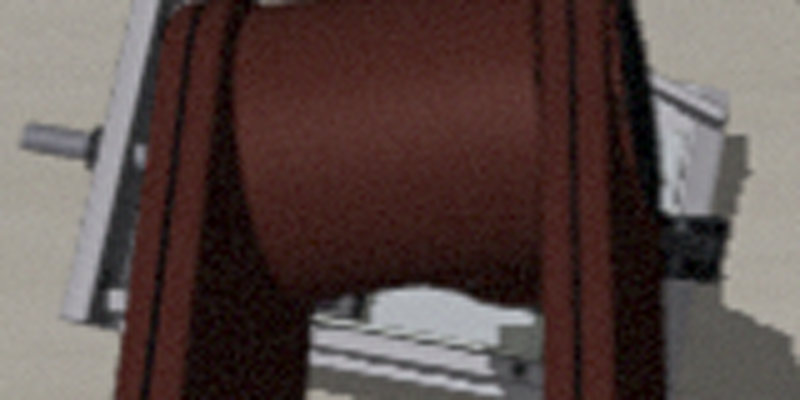

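The stop is reached: force rose to 13–14 N and motion ended at TCP y ≈ 102. The top view is hidden by the arm, but it shows the end plate at left and the tab near (690,160). I now hold about 10 N.

```bash
python3 -m pendant '[[[0,-1,0,0,0],[0,-1,0,0,0],[0,-1,0,0,0],[0,-1,0,0,0],[0,-1,0,0,0]]]'|grep force; python3 s.py;python3 -m pendant '[[[0,-1,0,0,0],[0,-1,0,0,0],[0,-1,0,0,0],[0,-1,0,0,0],[0,-1,0,0,0]]]'|grep force; python3 s.py;python3 -m pendant '[[[0,-1,0,0,0],[0,-1,0,0,0],[0,-1,0,0,0]]]'|grep force; python3 s.py
```

```text
force: [-0.5, -10.4, 0.9]
t 29.65 pos [501.29 101.71  63.57] ang 11.11 tilt [ 0.0256 -0.0459] tool force [ 1.51 10.33 -0.46] mom [-1.46  0.1  -0.1 ]
force: [-0.5, -9.8, 1.1]
t 30.15 pos [501.27 101.66  63.6 ] ang 11.11 tilt [ 0.0249 -0.0478] tool force [ 1.42  9.72 -0.65] mom [-1.42  0.08 -0.06]
force: [-0.7, -10.2, 1.4]
t 30.45 pos [501.29 101.61  63.66] ang 11.11 tilt [ 0.0241 -0.0497] tool force [ 1.28 10.16 -0.92] mom [-1.42  0.09 -0.05]
```

```bash
python3 -m pendant '[[[0,0.3,0,0,0],[0,1,-0.1,0,0],[0,2,-0.2,0,0],[0,3.5,-0.4,0,0],[0,5,-0.5,0,0]]]'|grep force; python3 s.py;python3 -m pendant '[[[0,2,-1,0,0],[0,2,-4,0,0],[0,2,-15,0,0],[0,2,-40,0,0],[0,2,-70,0,0]]]'|grep force; python3 s.py; python3 -m pendant '[[[0,40,-30,0,0],[0,80,-60,0,0],[0,120,-80,0,0],[0,160,-90,0,0],[0,200,-90,0,0]]]'|grep force; python3 -m pendant '[[[0,40,-10,0,0],[0,80,-10,0,0],[0,120,-10,0,0],[0,160,-10,0,0],[0,200,-10,0,0]]]'|grep force;python3 s.py
python3 - <<'E'
from s import *
import pickle
c=read_camera("top"); pickle.dump(c,open("top5.pkl","wb")); im=c["pixels"][170:290,110:420]; cv2.imwrite("pics/t5.png",cv2.resize(im,None,fx=2.5,fy=2.5,interpolation=cv2.INTER_CUBIC)[...,::-1])
E
```

```text
force: [0.3, -0.1, 0.1]
t 30.95 pos [500.17  97.04  64.38] ang 11.09 tilt [ 0.024  -0.0493] tool force [ 0.36  0.03 -0.12] mom [ 0.06 -0.02 -0.04]
force: [0.5, 0.7, 0.3]
t 31.45 pos [497.24  98.52 134.88] ang 11.09 tilt [ 0.0219 -0.0494] tool force [ 0.38 -0.8  -0.3 ] mom [ 0.03 -0.02 -0.  ]
force: [0.9, -0.1, -0.3]
force: [0.3, -0.3, 0.3]
t 32.45 pos [ 418.56 -291.93  257.67] ang 11.08 tilt [ 0.0289 -0.0522] tool force [ 0.33  0.25 -0.31] mom [ 0.07  0.05 -0.01]
```

View pics/t5.png

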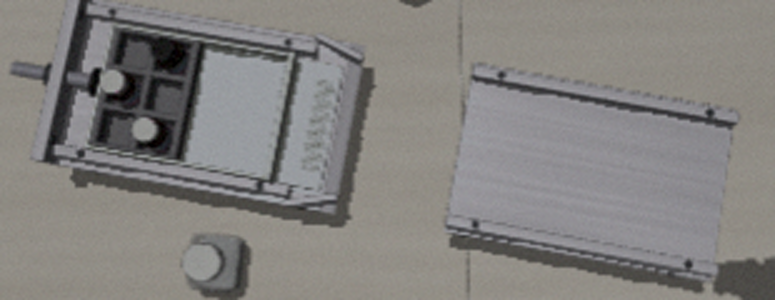

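The tray is on the deck against the stop with three bottles standing, and the flask is unmoved. Zoom on the stop, plus bystander and level checks.

Run:
```python
from h import *
import pickle
a=pickle.load(open("top0.pkl","rb"));b=pickle.load(open("top5.pkl","rb"))
im=[cv2.resize(c["pixels"][180:240,130:190],(400,400),interpolation=cv2.INTER_CUBIC) for c in(a,b)]
cv2.imwrite("pics/z5.png",np.hstack(im)[...,::-1])
P=world(b)
for n,v,u in[("floor f",215,193),("floor r",218,218),("tab",222,235),("tab2",215,238)]: print(n,np.nanmedian(P[v-2:v+3,u-2:u+3].reshape(-1,3),0).round(1))
d=cv2.absdiff(a["pixels"],b["pixels"]).max(2)
for n,(x,y) in {"flask":(194,275),"jar":(274,157),"dish":(186,148)}.items(): print(n,"mean diff",d[y-14:y+15,x-14:x+15].mean().round(1),"table ref",d[100:130,200:260].mean().round(1))
```

```text
floor f [512.4 181.8  62.5]
floor r [504.4 127.3  62.1]
tab [494.7  90.5  62.5]
tab2 [509.8  83.8  62.7]
flask mean diff 7.5 table ref 8.5
jar mean diff 8.1 table ref 8.5
dish mean diff 7.2 table ref 8.5
```

View pics/z5.png

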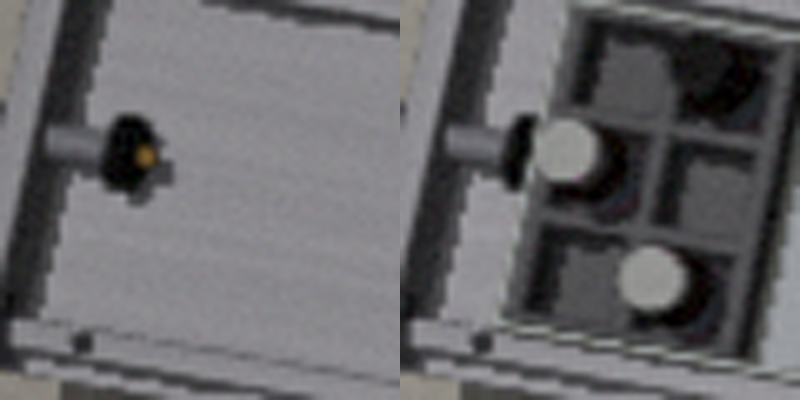

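Left is before, with the brass pin at (147,155). Right is after, with the tray front rim flush against the black stop at about (535,150) and no pin visible. The tray is level, so I'm handing in.

```bash
python3 -c "
from plant import job
print(job.hand_in())"
```

```text
the job is handed in; nothing more can be done
None
```

The tray is on the deck against the rubber stop, and the job is handed in at about 32.5 s with the arm clear. The hand-in gave no verdict.

**Moves:** With closed fingers on the tail tab against the tail wall, I slid the tray across the gap. I held the tab down with about 4–6 N, peaking briefly at 9 N. I eased off once the front had landed and pushed on until I felt the stop. There I pressed 13–14 N for about 0.6 s, then about 10 N for 1.3 s, then backed off.

**Last checks:**
- **Stop and pin:** the front rim lies flush on the stop's face with no gap. The brass pin is no longer visible; its travel could not be measured directly.
- **Level:** the floor and tab heights read 62.1–62.7 mm along the tray.
- **Bottles and bystanders:** all three bottles are in their pockets, and the flask, jar and dish look unchanged.

**Imperfections:**
- **Tail height:** the fingertip read 0.2–0.3 mm high twice near the landing, which could be a slight tail rise or just the tool tilting. I pressed a little more each time and it came back.
- **Upward drag:** in parts of the push along the deck the fingers dragged up on the tail wall with up to about 2 N. The fingertip height stayed steady there.
- **Tool tilt:** the tool had tilted about 3° by the end.

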